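# Open the wheel polisher's guard and take off its spindle cap

## Task

Open the bench polisher's clear guard by its handle, easing it gently all the way back onto its stop and leaving it open; then unscrew the ribbed round cap from the spindle under it - nobody knows whether the thread is right-hand or left-hand, so try it both ways - and lift it off. Finish holding the cap still in the gripper, upright and about 10 cm above its seat, touching nothing else; do not put it down, and leave the other things where they are.

Things in the scene. Friction and masses are not known exactly. Their poses are not given: they have to be found in the camera images.
- polisher: Grey bench polisher, fixed. Origin: on the table under its spindle; x from its handle side to its hinge side, y to its motor, z up. Base x -82..82, y -150..230, top z = 60 mm. Motor housing x -65..65, y 120..220, top z = 115. Round the spindle a felt disc, 90 mm across, top z = 70.
- guard (a joint): Hinge of the clear guard, rad: 0 shut (start), 1.75 on its stop; opens up and over, away from the robot. Mass 0.3 kg. Let go below about 1.1 it falls shut, above it falls to the stop and slams; on the stop it stays by its weight. Guard: hollow clear box, dark edges, open below, 145 mm deep, 130 wide, 70 tall.
- guard_hinge (a point): Middle of the guard's hinge line, on the polisher at x = 78, z = 62 mm; the line runs along the polisher's y. It does not move as the guard opens.
- guard_handle (a point): Middle of the guard's handle: round steel bar, 10 mm thick, 100 mm long, parallel to the hinge line, its axis 35 mm off the guard's front face, 25 mm below its top. Shut, it is 180 mm in front of and 45 mm above the hinge line; it circles about that line as the guard opens, and turns easily between pads closed across it.
- cap: Round ribbed steel cap, 42 mm across, 34 tall, 0.09 kg, origin at the centre of its underside, z up. Quick thread, right- or left-hand (unseen). Turned the loosening way by 80 degrees (65 to 95) it lifts straight off; the other way it stops within 8 degrees and then slips in the fingers or strains the wrist. It turns freely, without rising (2 mm play); unturned it cannot be pulled off.
- seat (a point): Centre of the felt disc's top, on the spindle axis, 70 mm above the table: where the cap's underside rests while screwed on. Fixed on the polisher. The spindle's end reaches 18 mm above it, inside the cap.
- paste_jar: Bystander: small amber glass jar with white lid, 30 mm across, 35 mm tall, standing on the polisher's side ledge; origin under its centre.
- wagon: Bystander: blue toy goods wagon, 34 x 114 x 50 mm, on the table beside the polisher; origin under its centre.
- station: Bystander: toy station, 105 x 85 x 63 mm, white walls and hipped red-brown roof; origin under its centre.
- fir: Bystander: toy fir tree on a round foot, 105 mm tall, 56 mm across; origin under its centre.
- spare_disc: Bystander: spare grey felt disc, 90 mm across, 24 mm hole, 10 mm thick, lying flat; origin under its centre.
- screwdriver: Bystander: screwdriver lying flat, 150 mm long; origin under its middle.
- brush: Bystander: flat brush lying flat, 150 mm long; origin under its middle.

How it is judged (in metres and radians):
On the way, in this order (a step that is already met when the one before it is completed fails the run):
1. the guard rests open on its stop (value of joint guard above 1.66 rad and velocity of joint guard between -0.3 and 0.3 rad/s), for 0.2 s.
2. the cap is unscrewed and lifted clear of the spindle by the fingers, the guard still open (z of cap in the frame of seat above 0.03 m and contact force between cap and the fingers above 1 N and value of joint guard above 1.6 rad), for 0.2 s.
At the end, for the whole second after the job is handed in: The cap is held in the fingers (over 1 N), more than 60 mm above its seat, still (under 0.05 m/s), upright within 20 degrees, touching neither the polisher, its guard nor the bystanders; the guard is open on its stop (over 1.6 rad) (z of cap in the frame of seat above 0.06 m and contact force between cap and the fingers above 1 N and angle between cap's own z axis and vertical below 0.35 rad and linear speed of cap below 0.05 m/s and contact force between cap and polisher below 0.2 N and value of joint guard above 1.6 rad and contact force between cap and paste_jar below 0.2 N and contact force between cap and wagon below 0.2 N and contact force between cap and station below 0.2 N and contact force between cap and fir below 0.2 N and contact force between cap and spare_disc below 0.2 N and contact force between cap and screwdriver below 0.2 N and contact force between cap and brush below 0.2 N); the arm keeps its last pose, push and grip.
It fails at once if the guard is slammed or flung (faster than 1.5 rad/s) (velocity of joint guard above 1.5 rad/s or velocity of joint guard below -1.5 rad/s).
It fails at once if a bystander is shifted by more than 30 mm or tipped over (distance of any of paste_jar, wagon, station, fir, spare_disc, screwdriver, brush from where it was at the start of the episode above 0.03 m or angle between any of paste_jar, wagon, station, fir's own z axis and vertical above 0.6 rad).
It also fails if it takes over 64 s, if anything falls off the work surface, if the arm or the gripper's body presses on something with over 40 N, if the wrist force passes 120 N, or if a joint passes its speed limit or range.

## Robot

A 7-joint arm with a two-finger parallel gripper is mounted at the origin on the work surface. World frame = base frame: x ahead of the robot, y to its left, z up, the work surface at z = 0. Lengths are in mm, angles in rad, forces in N, time in s.
With the tool pointing down it reaches from about 425 to 925 mm from the base axis. Payload 6.8 kg.
Tool frame: the origin (TCP) lies at the very end of the fingers, on their centre line; the grasp point (between the pads) lies 19 mm behind it (r.grip_depth is the distance from the TCP to the grasp point, in mm); z points along the fingers, y is the line along which they close (so a half turn about z gives the same grasp; the last joint's range is limited). The gripper opens to 85 mm and grips with 20 to 120 N. Pads are 22 mm wide; open, the fingers measure 114 mm over their backs; the gripper's body (76 mm by 85 mm) begins 54 mm behind the grasp point. The pads swing forward as they close: fully open they stand 13 mm farther back than shut.
Start: joints at [-1.341, 0.477, 0.022, 1.555, -0.011, 1.109, -0.083], TCP at [223.7, 636.872, 231.308] pointing down, gripper open.
Joint ranges: [-2.96, 2.96], [-0.34, 2.1], [-1.41, 1.46], [0.24, 2.44], [-1.37, 4.51], [0.17, 1.92], [-2.96, 2.96]. Speed limits (rad/s): [2.39, 2.39, 3.14, 3.14, 3.14, 3.14, 3.14].

## Interface

Orientations are given as [roll, pitch, yaw] about the fixed x, y, z axes, in that order (R = Rz(yaw) Ry(pitch) Rx(roll)).
In Python, from plant import r, eyes, ticket gives the robot as it stands. The module is installed in compiled form; this text tells all that it offers.
- The arm moves only by the tool jog_arm, never from a script. Its argument "deltas" is a list of rows, each a list of 3 entries, a list of its own where there are three numbers: the turn, a rotation vector about the world's x, y, z in a scale on which 1.0 is 90 degrees, then the shift along the world's x, y, z in shares of 300 mm (1.0 is 300 mm), then the opening, from 0 (shut) to 1 (fully open). A call has 1 to 5 rows; each row is the pose to reach, as a shift and turn from the pose commanded when the call began; what a row does not reach only later rows make up. A row lasts 1/12 s, in which the tool goes at most 41.7 mm and 7.16 degrees, less where a joint would pass 70% of its speed; a pose out of reach is approached as far as the arm can. A shift or turn number past 1, either way, is cut back to 1. A call with a gripper value outside its range is refused whole. The fingers move at their own pace and stop on an object; "force" is the grip in N (left out, the last holds). Time passes only in rows, so rows that repeat a pose let the fingers close. It gives the time, the measured TCP pose, the force, the opening and the grip force at its end, in the units of the state.
- r.sense(): the state, without advancing time (a new reading comes with each control period).
- eyes.capture(name): name is "scene" or "side" or "wrist"; returns a dict with "frame" (384x512x3 uint8, blue, green, red), "fx", "fy", "cx", "cy" (pixels), "D" ([k1, k2, p1, p2, k3] as OpenCV has them; the pictures are not rectified), "R" (3x3) and "t" (3): a world point X has camera coordinates R X + t; the wrist camera has in their place "mount" (4x4, takes a point from camera to tool coordinates, whose origin is the TCP and whose axes are the flange's). Camera axes: x right, y down, z forward; pixel columns grow to the right and rows downward; lengths in mm; the calibration is good to about 2 mm. A picture is of the moment at which its call begins: read the wrist's pose just before it. There is no depth.
- ticket.close_job(): hands the job in; it is judged then, once.
The state is a dict: "clock": time; "joints": joint angles; "qvel": joint speeds; "joint_torque": joint torques, N m; "tool_pos": TCP position; "eef_rot": TCP orientation; "wrist_force": force on the tool from outside, world axes, zero at the start; "moment": the same for the moment, N m; "width": opening from 0.0 (shut) to 1.0 (fully open); "gripper_force": force on a finger pad.
Only numpy, scipy, OpenCV 4.12 (cv2) and the standard library are available. Lean on these libraries where they do the work, as an engineer would, in place of code of your own. Each camera call takes 0.05 s, during which the arm holds its last target. There are 200 camera calls.

## Working session

There is one attempt and no reset: what is moved stays moved. The work goes in short steps, Python scripts to look and compute and a tool call to move; the robot and the scene stay as the last step left them, time stands still between calls to the robot, and variables do not carry over. Pictures are saved under pics/ and viewed, at most 10 in all, crops included, and the job is handed in when it is done.

Besides the shell and the picture viewer there is one more tool, called after "Call:" as a command line: name --argument value ..., lists and objects as JSON in quotes. jog_arm: Moves the arm, as the interface text tells. Its arguments: {"type":"object","properties":{"deltas":{"type":"array"},"force":{"type":"number"}},"required":["deltas"]}

```bash
mkdir -p pics; ls
python3 - <<'E'
from plant import r,eyes
import cv2,numpy as np,pickle
s=r.sense();print({k:np.round(v,3).tolist() for k,v in s.items()})
d={}
for n in("scene","side"):
    c=eyes.capture(n);d[n]=c;cv2.imwrite(f"pics/{n}0.png",c["frame"]);print(n,c["fx"],np.round(c["D"],3),(-c["R"].T@c["t"]).round())
pickle.dump(d,open("cams.pkl","wb"))
E
```

```text
pics
{'clock': 0.0, 'joints': [-1.341, 0.478, 0.022, 1.556, -0.011, 1.109, -0.083], 'qvel': [-0.001, -0.0, -0.0, -0.001, -0.001, -0.001, 0.0], 'joint_torque': [0.0, -59.644, 1.608, -28.12, 0.012, 0.009, 0.0], 'tool_pos': [223.52, 636.29, 230.311], 'eef_rot': [-3.14, 0.0, 2.804], 'wrist_force': [0.226, 0.181, -1.204], 'moment': [0.022, -0.014, -0.069], 'gripper_force': 0.0, 'width': 1.001}
scene 357.8935569980684 [-0.095  0.     0.     0.     0.   ] [1003.  993.  844.]
side 424.8453967304589 [-0.019  0.     0.     0.     0.   ] [-103. -820. 1212.]
```

View pics/scene0.png

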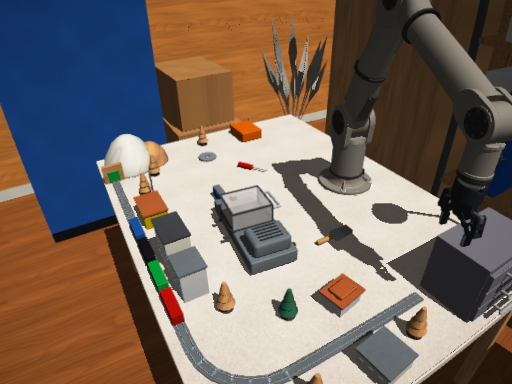

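View pics/side0.png

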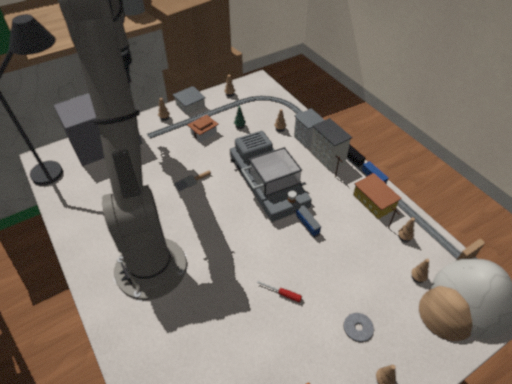

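The scene view shows the polisher around (255,225) with its guard shut. The side view shows it around (272,172), with the blue wagon at (308,220) and the jar near (292,195). I'll enlarge both.

Run:
```python
import cv2,pickle,numpy as np
d=pickle.load(open("cams.pkl","rb"))
a=d["scene"]["frame"][175:280,200:310];b=d["side"]["frame"][125:240,220:330]
a=cv2.resize(a,None,fx=5.5,fy=5.5,interpolation=3);b=cv2.resize(b,None,fx=5,fy=5,interpolation=3)
cv2.imwrite("pics/a.png",a);cv2.imwrite("pics/b.png",b)
```

```text
(no output)
```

View pics/a.png

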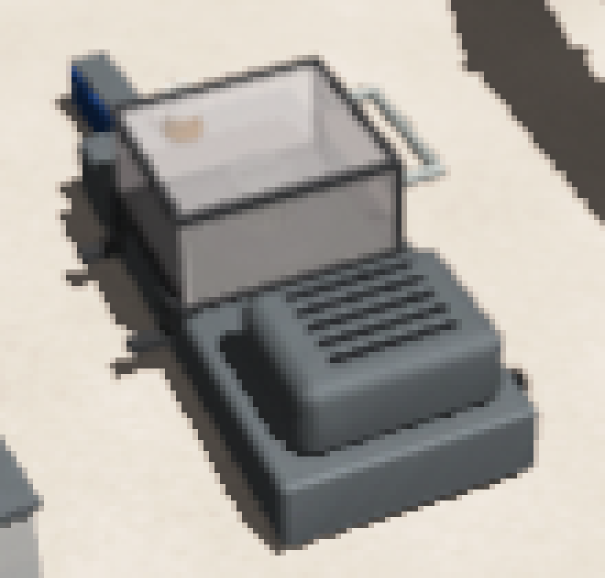

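View pics/b.png

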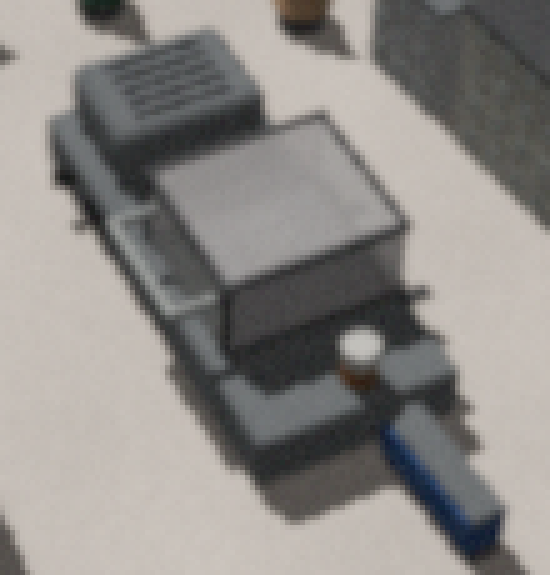

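Corner pixels read off the crops (enlarged px).
- **Scene, guard top corners:** (118,103), (318,60), (400,172), (183,218).
- **Side, guard top corners:** (225,285), (155,175), (325,113), (405,225).
- **Handle bar ends, scene:** (365,88) and (440,172).
- **Handle bar ends, side:** (112,218) and (185,310).

The white jar lid in the side crop is at (362,345).

```bash
cat > h.py <<'E'
import numpy as np,cv2,pickle
from scipy.optimize import least_squares
from scipy.spatial.transform import Rotation as Ro
d=pickle.load(open("cams.pkl","rb"))
def proj(c,X):
    K=np.array([[c["fx"],0,c["cx"]],[0,c["fy"],c["cy"]],[0,0,1]],float)
    return cv2.projectPoints(np.array(X,float).reshape(-1,3),cv2.Rodrigues(np.array(c["R"],float))[0],np.array(c["t"],float),K,np.array(c["D"],float))[0][:,0]
def w(p,P):
    return Ro.from_euler('z',p[2]).apply(P)+[p[0],p[1],0]
E
python3 - <<'E'
from h import *
G=lambda x,y:[x,y,132]
S=[(G(78,-65),118,103),(G(-67,-65),318,60),(G(-67,65),400,172),(G(78,65),183,218),([-102,-50,107],365,88),([-102,50,107],440,172),([82,230,60],277,488),([-82,230,60],535,408),([82,230,0],280,550),([-82,230,0],535,462)]
B=[(G(-67,-65),225,285),(G(-67,65),155,175),(G(78,65),325,113),(G(78,-65),405,225),([-102,50,107],112,218),([-102,-50,107],185,310)]
P=[(d["scene"],np.array([x[0] for x in S]),np.array([[200+(x[1]+.5)/5.5-.5,175+(x[2]+.5)/5.5-.5] for x in S])),
(d["side"],np.array([x[0] for x in B]),np.array([[220+(x[1]+.5)/5-.5,125+(x[2]+.5)/5-.5] for x in B]))]
f=lambda p:np.concatenate([(proj(c,w(p,X))-u).ravel() for c,X,u in P])
best=min((least_squares(f,[600,100,y],x_scale=[100,100,1],loss='soft_l1') for y in np.arange(-3,3,.7)),key=lambda s:s.cost)
p=best.x;print(p,best.cost);print(f(p).reshape(-1,2).round(1).tolist())
np.save("p.npy",p)
for n,X in dict(handle=[-102,0,107],hinge=[78,0,62],seat=[0,0,70]).items():print(n,w(p,np.array([X],float)).round(1))
# wagon/jar rays
def ray(c,u,v,z):
    K=np.array([[c["fx"],0,c["cx"]],[0,c["fy"],c["cy"]],[0,0,1]],float)
    n=cv2.undistortPoints(np.array([[[u,v]]],float),K,np.array(c["D"],float))[0,0]
    R=np.array(c["R"]);C=-R.T@c["t"];q=R.T@[*n,1];return C+q*(z-C[2])/q[2]
X=ray(d["side"],220+362/5,125+345/5,95);print("jar",X,Ro.from_euler('z',-p[2]).apply(X-[p[0],p[1],0]))
E
```

```text
[ 5.30983002e+02  7.30962128e+01 -1.16336863e-01] 14.502491130307288
[[-1.5, 1.2], [-0.6, 0.0], [-0.7, -1.7], [-1.1, 0.3], [1.1, 0.5], [-0.8, -0.5], [0.0, 0.1], [0.6, -0.1], [-0.1, 2.5], [-0.3, 3.6], [-0.1, 1.0], [-1.8, -0.5], [-0.8, 0.4], [0.3, 0.3], [-0.1, 1.3], [-3.0, 1.2]]
handle [[429.7  84.9 107. ]]
hinge [[608.5  64.   62. ]]
seat [[531.   73.1  70. ]]
jar [529.40361579 -52.93422044  95.        ] [  13.06022376 -125.3618567    95.        ]
```

The rows are not in the units I measure in: shifts go in shares of 300 mm and turns go in shares of 90 degrees. I convert before sending: -185 mm / 300 = -0.6167, -148 mm / 300 = -0.4933, -25 degrees / 90 = -0.2778.

Call:
jog_arm --deltas '[[[0, 0, -0.0556], [0.0467, -0.1233, 0], 0.35], [[0, 0, -0.1111], [0.0933, -0.2467, 0], 0.35], [[0, 0, -0.1667], [0.14, -0.37, 0], 0.35], [[0, 0, -0.2222], [0.1867, -0.4933, 0], 0.35], [[0, 0, -0.2778], [0.2333, -0.6167, 0], 0.35]]' --force 30

```text
clock: 0.52
tool_pos: [293.9, 449.7, 230.9]
eef_rot: [-3.141, 0.0, 2.363]
wrist_force: [1.4, 0.8, 0.7]
width: 0.352
gripper_force: 0.0
```

To row units: -185 mm / 300 = -0.6167, -148 mm / 300 = -0.4933, -25 degrees / 90 = -0.2778.

Call:
jog_arm --deltas '[[[0, 0, -0.0556], [0.0467, -0.1233, 0], 0.35], [[0, 0, -0.1111], [0.0933, -0.2467, 0], 0.35], [[0, 0, -0.1667], [0.14, -0.37, 0], 0.35], [[0, 0, -0.2222], [0.1867, -0.4933, 0], 0.35], [[0, 0, -0.2778], [0.2333, -0.6167, 0], 0.35]]'

```text
clock: 0.93
tool_pos: [363.7, 264.8, 231.1]
eef_rot: [-3.141, -0.0, 1.927]
wrist_force: [1.1, 0.1, -0.3]
width: 0.345
gripper_force: 0.0
```

To row units: -182 mm / 300 = -0.6067, -148 mm / 300 = -0.4933, -27 degrees / 90 = -0.3.

Call:
jog_arm --deltas '[[[0, 0, -0.0556], [0.0433, -0.1233, 0], 0.35], [[0, 0, -0.1111], [0.0867, -0.2467, 0], 0.35], [[0, 0, -0.1667], [0.13, -0.37, 0], 0.35], [[0, 0, -0.2222], [0.1733, -0.4933, 0], 0.35], [[0, 0, -0.3], [0.22, -0.6067, 0], 0.35]]'

```text
clock: 1.35
tool_pos: [429.4, 82.5, 231.3]
eef_rot: [-3.141, -0.0, 1.455]
wrist_force: [0.1, 0.6, -0.4]
width: 0.347
gripper_force: 0.0
```

```bash
cat >> h.py <<'E'
def wristcam(s,c):
    M=np.array(c["mount"],float);T=np.eye(4);T[:3,:3]=Ro.from_euler('xyz',s["eef_rot"]).as_matrix();T[:3,3]=s["tool_pos"]
    I=np.linalg.inv(T@M);c=dict(c);c["R"]=I[:3,:3];c["t"]=I[:3,3];return c
E
python3 - <<'E'
from h import *
from plant import r,eyes
s=r.sense();c=wristcam(s,eyes.capture("wrist"));d["w1"]=c;pickle.dump(d,open("cams.pkl","wb"))
p=np.load("p.npy")
im=c["frame"].copy()
P=np.array([[-102,-50,107],[-102,50,107],[-102,0,107],[-67,-65,132],[-67,65,132],[78,65,132],[78,-65,132]],float)
u=proj(c,w(p,P));print(u.round(1).tolist())
cv2.imwrite("pics/w1.png",cv2.resize(im,(768,576),interpolation=2))
E
```

```text
[[256.6, 233.2], [256.8, 129.5], [256.7, 184.2], [294.8, 259.9], [301.6, 113.2], [486.0, 113.8], [452.2, 260.0]]
```

View pics/w1.png

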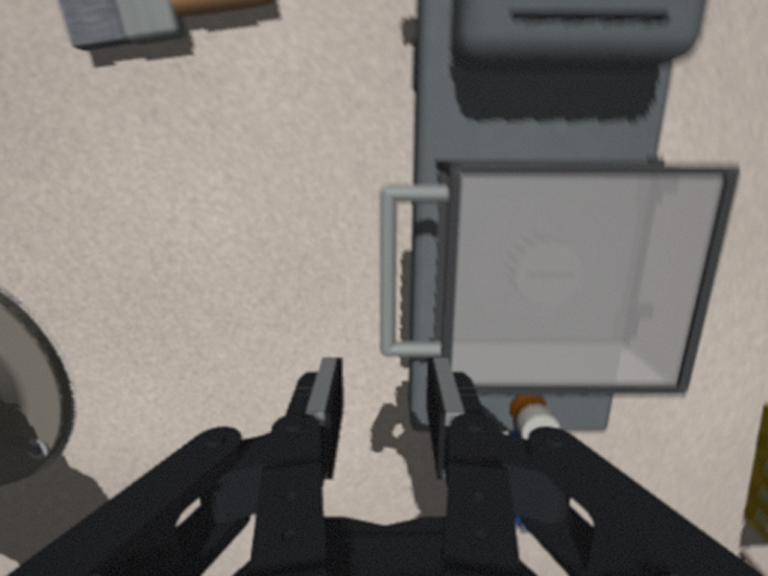

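The wrist view shows the bar from (390,190) to (389,350), the guard corners, and the cap through the guard at about (548,272), in the 1.5x picture. That is within 3 px of the prediction, so I'll refit.

Run:
```python
from h import *
p=np.load("p.npy");c=d["w1"]
X=np.array([[-102,-50,107],[-102,50,107],[-67,-65,132],[-67,65,132],[78,65,132],[78,-65,132],[0,0,104]],float)
u=np.array([(389,350),(390,190),(448,388),(450,165),(733,168),(685,388),(548,272)])/1.5
s=least_squares(lambda q:(proj(c,w(q,X))-u).ravel(),p,x_scale=[100,100,1],loss='soft_l1')
print(p,s.x,s.fun.reshape(-1,2).round(1).tolist())
q=s.x;np.save("p.npy",q)
for n,P in dict(handle=[-102,0,107],hinge=[78,0,62],seat=[0,0,70]).items():print(n,w(q,np.array([P],float)).round(1))
a=np.arctan2(45,-180);L=np.hypot(180,45)
for t in np.arange(0,1.8,.125):
  print(round(t,3),(w(q,np.array([[78+L*np.cos(a-t),0,62+L*np.sin(a-t)]]))-w(q,np.array([[-102.,0,107]]))).round(0).tolist())
```

```text
[ 5.30983002e+02  7.30962128e+01 -1.16336863e-01] [ 5.33364684e+02  7.45547090e+01 -1.11907865e-01] [[-0.2, -1.3], [-0.9, 1.3], [-1.1, -0.1], [4.1, 1.4], [0.4, -0.9], [-1.3, -0.7], [2.4, 0.4]]
handle [[432.   85.9 107. ]]
hinge [[610.9  65.8  62. ]]
seat [[533.4  74.6  70. ]]
0.0 [[0.0, 0.0, 0.0]]
0.125 [[7.0, -1.0, 22.0]]
0.25 [[17.0, -2.0, 43.0]]
0.375 [[29.0, -3.0, 63.0]]
0.5 [[43.0, -5.0, 81.0]]
0.625 [[60.0, -7.0, 97.0]]
0.75 [[78.0, -9.0, 111.0]]
0.875 [[99.0, -11.0, 122.0]]
1.0 [[120.0, -13.0, 131.0]]
1.125 [[142.0, -16.0, 137.0]]
1.25 [[165.0, -19.0, 140.0]]
1.375 [[188.0, -21.0, 140.0]]
1.5 [[211.0, -24.0, 138.0]]
1.625 [[233.0, -26.0, 132.0]]
1.75 [[255.0, -29.0, 124.0]]
```

To row units: -142 mm / 300 = -0.4733, -120 mm / 300 = -0.4.

Call:
jog_arm --deltas '[[[0, 0, 0], [0.01, 0.01, -0.1], 0.35], [[0, 0, 0], [0.01, 0.01, -0.2], 0.35], [[0, 0, 0], [0.01, 0.01, -0.3], 0.35], [[0, 0, 0], [0.01, 0.01, -0.4], 0.35], [[0, 0, 0], [0.01, 0.01, -0.4733], 0.35]]'

```text
clock: 1.82
tool_pos: [431.7, 87.9, 87.6]
eef_rot: [-3.14, 0.001, 1.461]
wrist_force: [-54.6, -3.4, 194.6]
width: 0.349
gripper_force: 103.1
```

Call:
jog_arm --deltas '[[[0, 0, 0], [0, 0, 0], 0.0], [[0, 0, 0], [0, 0, 0], 0.0], [[0, 0, 0], [0, 0, 0], 0.0], [[0, 0, 0], [0, 0, 0], 0.0], [[0, 0, 0], [0, 0, 0], 0.0]]' --force 30

```text
clock: 2.23
tool_pos: [431.3, 87.9, 89.1]
eef_rot: [-3.139, 0.001, 1.46]
wrist_force: [-3.2, -1.2, 5.7]
width: 0.105
gripper_force: 29.2
```

The approach spiked the wrist force: 194 N was read as a finger pressed on something, against the 120 N limit. It has since relaxed and the bar is held (width 0.105, about 9 mm). I'll carry on carefully and check the forces at each step.

To row units: 43 mm / 300 = 0.1433, 35 mm / 300 = 0.1167.

Call:
jog_arm --deltas '[[[0, 0, 0], [0.0067, 0, 0.03], 0.0], [[0, 0, 0], [0.0167, -0.0033, 0.06], 0.0], [[0, 0, 0], [0.03, -0.0033, 0.0867], 0.0], [[0, 0, 0], [0.0433, -0.0033, 0.1167], 0.0], [[0, 0, 0], [0.0567, -0.0067, 0.1433], 0.0]]' --force 30

```text
clock: 2.65
tool_pos: [447.7, 86.0, 132.9]
eef_rot: [-3.137, 0.001, 1.46]
wrist_force: [-7.3, 1.7, 1.3]
width: 0.104
gripper_force: 29.5
```

To row units: 38 mm / 300 = 0.1267, 31 mm / 300 = 0.1033.

Call:
jog_arm --deltas '[[[0, 0, 0], [0.0133, 0, 0.0267], 0.0], [[0, 0, 0], [0.03, -0.0033, 0.0533], 0.0], [[0, 0, 0], [0.0467, -0.0067, 0.08], 0.0], [[0, 0, 0], [0.0667, -0.0067, 0.1033], 0.0], [[0, 0, 0], [0.0867, -0.01, 0.1267], 0.0]]'

```text
clock: 3.07
tool_pos: [473.7, 83.1, 171.0]
eef_rot: [-3.137, 0.0, 1.46]
wrist_force: [-7.7, 2.3, 4.6]
width: 0.104
gripper_force: 29.4
```

Call:
jog_arm --deltas '[[[0, 0, 0], [0.0233, -0.0033, 0.0233], 0.0], [[0, 0, 0], [0.0433, -0.0033, 0.0433], 0.0], [[0, 0, 0], [0.0667, -0.0067, 0.0633], 0.0], [[0, 0, 0], [0.09, -0.01, 0.0833], 0.0], [[0, 0, 0], [0.1167, -0.0133, 0.1], 0.0]]'

```text
clock: 3.48
tool_pos: [509.9, 79.0, 201.9]
eef_rot: [-3.139, -0.001, 1.46]
wrist_force: [-10.1, -0.0, 11.6]
width: 0.1
gripper_force: 30.6
```

To row units: 42 mm / 300 = 0.14, 33 mm / 300 = 0.11.

Call:
jog_arm --deltas '[[[0, 0, 0], [0.0267, -0.0033, 0.0167], 0.0], [[0, 0, 0], [0.0533, -0.0067, 0.03], 0.0], [[0, 0, 0], [0.0833, -0.01, 0.0433], 0.0], [[0, 0, 0], [0.11, -0.01, 0.0567], 0.0], [[0, 0, 0], [0.14, -0.0133, 0.0667], 0.0]]'

```text
clock: 3.9
tool_pos: [553.4, 74.1, 221.8]
eef_rot: [3.141, 0.0, 1.459]
wrist_force: [-4.2, -2.3, 8.1]
width: 0.106
gripper_force: 30.8
```

To row units: 45 mm / 300 = 0.15, 36 mm / 300 = 0.12.

Call:
jog_arm --deltas '[[[0, 0, 0], [0.03, -0.0033, 0.01], 0.0], [[0, 0, 0], [0.06, -0.0067, 0.0167], 0.0], [[0, 0, 0], [0.09, -0.01, 0.0233], 0.0], [[0, 0, 0], [0.12, -0.0167, 0.0267], 0.0], [[0, 0, 0], [0.15, -0.02, 0.03], 0.0]]'

```text
clock: 4.32
tool_pos: [598.9, 69.0, 229.7]
eef_rot: [3.141, -0.0, 1.46]
wrist_force: [-1.1, -0.1, 1.7]
width: 0.103
gripper_force: 30.9
```

To row units: 46 mm / 300 = 0.1533, 37 mm / 300 = 0.1233.

Call:
jog_arm --deltas '[[[0, 0, 0], [0.03, -0.0033, 0], 0.0], [[0, 0, 0], [0.06, -0.0067, 0], 0.0], [[0, 0, 0], [0.0933, -0.01, 0], 0.0], [[0, 0, 0], [0.1233, -0.0133, -0.0033], 0.0], [[0, 0, 0], [0.1533, -0.0167, -0.0067], 0.0]]'

```text
clock: 4.73
tool_pos: [644.3, 63.9, 226.5]
eef_rot: [-3.141, 0.0, 1.46]
wrist_force: [0.3, -0.8, -0.4]
width: 0.1
gripper_force: 30.6
```

Call:
jog_arm --deltas '[[[0, 0, 0], [0.0233, -0.0033, -0.0033], 0.0], [[0, 0, 0], [0.0467, -0.0067, -0.01], 0.0], [[0, 0, 0], [0.0667, -0.0067, -0.0167], 0.0], [[0, 0, 0], [0.0867, -0.01, -0.0233], 0.0], [[0, 0, 0], [0.1067, -0.01, -0.03], 0.0]]'

```text
clock: 5.15
tool_pos: [676.4, 60.3, 218.3]
eef_rot: [3.141, 0.001, 1.46]
wrist_force: [-0.9, -2.6, -0.7]
width: 0.105
gripper_force: 30.2
```

To row units: 12 mm / 300 = 0.04, 10 mm / 300 = 0.0333.

Call:
jog_arm --deltas '[[[0, 0, 0], [0.01, 0, -0.0033], 0.0], [[0, 0, 0], [0.02, -0.0033, -0.0067], 0.0], [[0, 0, 0], [0.0267, -0.0033, -0.01], 0.0], [[0, 0, 0], [0.0333, -0.0033, -0.0133], 0.0], [[0, 0, 0], [0.04, -0.0033, -0.0167], 0.0]]'

```text
clock: 5.57
tool_pos: [686.2, 59.2, 214.0]
eef_rot: [-3.138, 0.001, 1.459]
wrist_force: [-16.6, -2.4, 17.7]
width: 0.104
gripper_force: 32.2
```

It's on the stop (17 N of resistance). I'll dwell briefly, release and lift.

To row units: -1 mm / 300 = -0.0033.

Call:
jog_arm --deltas '[[[0, 0, 0], [-0.0033, 0, 0], 0.0], [[0, 0, 0], [-0.0033, 0, 0], 0.0], [[0, 0, 0], [-0.0033, 0, 0], 0.0], [[0, 0, 0], [-0.0033, 0, 0], 0.2], [[0, 0, 0], [-0.0033, 0, 0], 0.3]]'

```text
clock: 5.98
tool_pos: [687.0, 60.8, 213.5]
eef_rot: [3.141, -0.001, 1.461]
wrist_force: [0.9, 0.3, -0.3]
width: 0.295
gripper_force: 0.0
```

Call:
jog_arm --deltas '[[[0, 0, 0], [0, 0, 0], 0.3], [[0, 0, 0], [0, 0, 0.0267], 0.3], [[0, 0, 0], [0, 0, 0.0733], 0.3], [[0, 0, 0], [0, 0, 0.1333], 0.3], [[0, 0, 0], [0, 0, 0.2333], 0.3]]'

```text
clock: 6.4
tool_pos: [685.4, 60.4, 281.9]
eef_rot: [-3.137, 0.001, 1.46]
wrist_force: [1.0, 0.1, -0.6]
width: 0.301
gripper_force: 0.0
```

To row units: -152 mm / 300 = -0.5067, -135 mm / 300 = -0.45.

Call:
jog_arm --deltas '[[[0, 0, 0], [-0.1167, 0.01, 0], 0.6], [[0, 0, 0], [-0.2333, 0.02, 0], 0.8], [[0, 0, 0], [-0.35, 0.03, -0.0667], 1.0], [[0, 0, 0], [-0.45, 0.04, -0.15], 1.0], [[0, 0, 0], [-0.5067, 0.0467, -0.2667], 1.0]]'

```text
clock: 6.82
tool_pos: [533.5, 74.7, 205.1]
eef_rot: [3.138, -0.004, 1.46]
wrist_force: [0.1, 0.5, -0.5]
width: 0.982
gripper_force: 0.0
```

Run:
```python
from h import *
from plant import r,eyes
s=r.sense();c=wristcam(s,eyes.capture("wrist"));d["w2"]=c;c2=eyes.capture("scene");d["s2"]=c2;pickle.dump(d,open("cams.pkl","wb"))
print(np.round(s["joints"],2),s["tool_pos"])
p=np.load("p.npy")
print(proj(c,w(p,np.array([[0,0,104],[0,0,70]],float))),proj(c2,w(p,np.array([[0,0,104],[0,0,70]],float))))
k=cv2.resize(c2["frame"][165:275,190:320],None,fx=3,fy=3,interpolation=2)
W=cv2.resize(c["frame"],(410,330))
o=np.zeros((330,800,3),np.uint8);o[:,:390]=k;o[:,390:]=W
cv2.imwrite("pics/c2.png",o)
cv2.imwrite("pics/w2.png",cv2.resize(c["frame"],(768,576),interpolation=2))
```

```text
[-0.69  0.3   0.54  1.94 -0.19  0.94 -0.17] [533.53048851  74.67692841 205.11453761]
[[256.1800095  194.93618046]
 [256.07544885 184.15558281]] [[246.29122573 205.74858351]
 [246.57318401 213.43177747]]
```

View pics/w2.png

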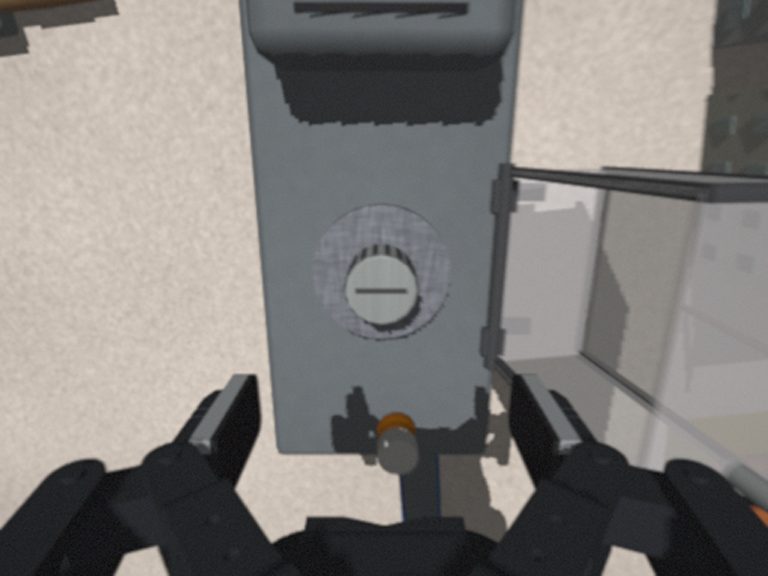

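The cap is at (382,290) in the 1.5x picture, about 1.5 px from the prediction, and the guard is clearly open. I'll descend on it in steps with the opening at 0.75.

To row units: -95 mm / 300 = -0.3167, -85 mm / 300 = -0.2833.

Call:
jog_arm --deltas '[[[0, 0, 0], [-0.0033, 0.0033, -0.0833], 0.75], [[0, 0, 0], [-0.0033, 0.0033, -0.1667], 0.75], [[0, 0, 0], [-0.0033, 0.0033, -0.2333], 0.75], [[0, 0, 0], [-0.0033, 0.0033, -0.2833], 0.75], [[0, 0, 0], [-0.0033, 0.0033, -0.3167], 0.75]]'

```text
clock: 7.33
tool_pos: [534.8, 75.1, 107.8]
eef_rot: [3.141, 0.0, 1.46]
wrist_force: [-0.1, 0.8, 0.3]
width: 0.745
gripper_force: 0.0
```

To row units: -31 mm / 300 = -0.1033, -29 mm / 300 = -0.0967.

Call:
jog_arm --deltas '[[[0, 0, 0], [-0.0033, 0.0033, -0.0333], 0.75], [[0, 0, 0], [-0.0033, 0.0033, -0.06], 0.75], [[0, 0, 0], [-0.0033, 0.0033, -0.0833], 0.75], [[0, 0, 0], [-0.0033, 0.0033, -0.0967], 0.75], [[0, 0, 0], [-0.0033, 0.0033, -0.1033], 0.75]]'

```text
clock: 7.75
tool_pos: [532.9, 75.9, 77.1]
eef_rot: [3.142, -0.0, 1.46]
wrist_force: [-0.8, 0.1, 0.0]
width: 0.752
gripper_force: 0.0
```

Call:
jog_arm --deltas '[[[0, 0, 0], [0, 0, 0], 0.4], [[0, 0, 0], [0, 0, 0], 0.4], [[0, 0, 0], [0, 0, 0], 0.4], [[0, 0, 0], [0, 0, 0], 0.4], [[0, 0, 0], [0, 0, 0], 0.4]]' --force 40

```text
clock: 8.17
tool_pos: [533.1, 75.9, 77.9]
eef_rot: [3.141, -0.0, 1.46]
wrist_force: [-0.3, -0.8, 4.2]
width: 0.478
gripper_force: 40.4
```

Cap gripped with little side force. Trying counter-clockwise (right-hand loosening) first.

To row units: 15 degrees / 90 = 0.1667.

Call:
jog_arm --deltas '[[[0, 0, 0.0333], [0, 0, 0], 0.4], [[0, 0, 0.0667], [0, 0, 0], 0.4], [[0, 0, 0.1], [0, 0, 0], 0.4], [[0, 0, 0.1333], [0, 0, 0], 0.4], [[0, 0, 0.1667], [0, 0, 0], 0.4]]'

```text
clock: 8.58
tool_pos: [533.2, 76.3, 77.9]
eef_rot: [3.14, -0.001, 1.723]
wrist_force: [-1.5, 0.7, 3.8]
width: 0.475
gripper_force: 40.5
```

```bash
python3 -c "
from plant import r
s=r.sense();print(s['moment'],s['wrist_force'],s['eef_rot'],s['joint_torque'],s['width'])"
```

```text
[ 0.17759503  0.12031267 -0.57069181] [-1.50114076  0.68008186  3.77645335] [ 3.14036778e+00 -8.09706757e-04  1.72317621e+00] [ -0.80174295 -45.70793867   6.24615401 -18.17112744   0.47838416
  -0.18294747  -0.10407378] 0.47498213221786234
```

To row units: -20 degrees / 90 = -0.2222.

Call:
jog_arm --deltas '[[[0, 0, -0.0444], [0, 0, 0], 0.4], [[0, 0, -0.0889], [0, 0, 0], 0.4], [[0, 0, -0.1333], [0, 0, 0], 0.4], [[0, 0, -0.1778], [0, 0, 0], 0.4], [[0, 0, -0.2222], [0, 0, 0], 0.4]]'

```text
clock: 9.0
tool_pos: [533.3, 76.0, 77.9]
eef_rot: [3.14, -0.001, 1.369]
wrist_force: [0.7, 0.5, 3.2]
width: 0.474
gripper_force: 40.7
```

```bash
python3 -c "
from plant import r
s=r.sense();print(s['moment'],s['eef_rot'],s['width'])"
```

```text
[-0.04165579  0.07775326  0.04808785] [ 3.14040458e+00 -7.10528952e-04  1.36926315e+00] 0.47358150081185163
```

To row units: -20 degrees / 90 = -0.2222.

Call:
jog_arm --deltas '[[[0, 0, -0.0444], [0, 0, 0], 0.4], [[0, 0, -0.0889], [0, 0, 0], 0.4], [[0, 0, -0.1333], [0, 0, 0], 0.4], [[0, 0, -0.1778], [0, 0, 0], 0.4], [[0, 0, -0.2222], [0, 0, 0], 0.4]]'

```text
clock: 9.42
tool_pos: [533.4, 76.0, 77.9]
eef_rot: [3.141, -0.001, 1.02]
wrist_force: [-0.7, -0.0, 2.8]
width: 0.477
gripper_force: 40.7
```

```bash
python3 -c "
from plant import r
s=r.sense();print(s['moment'],s['eef_rot'],s['width'])"
```

```text
[-0.01284325 -0.00761944  0.05833368] [ 3.14059476e+00 -1.14131298e-03  1.02031498e+00] 0.47688934466425625
```

Counter-clockwise is resisted (0.57 Nm) and clockwise turns freely (0.05 Nm), so the thread is left-hand. I'll continue clockwise.

To row units: -25 degrees / 90 = -0.2778.

Call:
jog_arm --deltas '[[[0, 0, -0.0556], [0, 0, 0], 0.4], [[0, 0, -0.1111], [0, 0, 0], 0.4], [[0, 0, -0.1667], [0, 0, 0], 0.4], [[0, 0, -0.2222], [0, 0, 0], 0.4], [[0, 0, -0.2778], [0, 0, 0], 0.4]]'

```text
clock: 9.83
tool_pos: [533.4, 76.1, 77.9]
eef_rot: [3.141, -0.002, 0.583]
wrist_force: [0.3, 0.0, 2.3]
width: 0.475
gripper_force: 40.7
```

To row units: -25 degrees / 90 = -0.2778.

Call:
jog_arm --deltas '[[[0, 0, -0.0556], [0, 0, 0], 0.4], [[0, 0, -0.1111], [0, 0, 0], 0.4], [[0, 0, -0.1667], [0, 0, 0], 0.4], [[0, 0, -0.2222], [0, 0, 0], 0.4], [[0, 0, -0.2778], [0, 0, 0], 0.4]]'

```text
clock: 10.25
tool_pos: [533.5, 76.1, 77.9]
eef_rot: [-3.141, -0.002, 0.147]
wrist_force: [-0.2, 0.5, 2.1]
width: 0.473
gripper_force: 40.7
```

To row units: 1 mm / 300 = 0.0033, -20 degrees / 90 = -0.2222.

Call:
jog_arm --deltas '[[[0, 0, -0.0556], [0, 0, 0], 0.4], [[0, 0, -0.1111], [0, 0, 0], 0.4], [[0, 0, -0.1667], [0, 0, 0], 0.4], [[0, 0, -0.2222], [0, 0, 0], 0.4], [[0, 0, -0.2222], [0, 0, 0.0033], 0.4]]'

```text
clock: 10.67
tool_pos: [532.9, 76.0, 78.3]
eef_rot: [3.141, -0.0, -0.201]
wrist_force: [-0.7, -0.5, -0.9]
width: 0.472
gripper_force: 40.5
```

```bash
python3 -c "
from plant import r
s=r.sense();print(s['moment'],s['joints'],s['width'],s['wrist_force'])"
```

```text
[0.04608954 0.01739539 0.02572711] [-0.91393174  0.63454305  0.88640543  2.04961432 -0.70247452  0.78971894
 -1.36929022] 0.472113346678665 [-0.71261487 -0.45675615 -0.91770119]
```

Turned about 110° in total. Now a gentle lift.

To row units: 6 mm / 300 = 0.02, 4 mm / 300 = 0.0133.

Call:
jog_arm --deltas '[[[0, 0, 0], [0, 0, 0.0033], 0.4], [[0, 0, 0], [0, 0, 0.0067], 0.4], [[0, 0, 0], [0, 0, 0.01], 0.4], [[0, 0, 0], [0, 0, 0.0133], 0.4], [[0, 0, 0], [0, 0, 0.02], 0.4]]'

```text
clock: 11.08
tool_pos: [532.5, 75.9, 84.3]
eef_rot: [-3.141, 0.0, -0.198]
wrist_force: [1.5, -0.7, -1.3]
width: 0.476
gripper_force: 40.5
```

Free. Lifting to about 100 mm.

To row units: 40 mm / 300 = 0.1333, 32 mm / 300 = 0.1067.

Call:
jog_arm --deltas '[[[0, 0, 0], [0, 0, 0.0267], 0.4], [[0, 0, 0], [0, 0, 0.0533], 0.4], [[0, 0, 0], [0, 0, 0.08], 0.4], [[0, 0, 0], [0, 0, 0.1067], 0.4], [[0, 0, 0], [0, 0, 0.1333], 0.4]]'

```text
clock: 11.5
tool_pos: [532.9, 75.9, 125.4]
eef_rot: [-3.141, -0.0, -0.198]
wrist_force: [0.3, 0.4, -0.6]
width: 0.479
gripper_force: 40.5
```

Call:
jog_arm --deltas '[[[0, 0, 0], [0, 0, 0.0467], 0.4], [[0, 0, 0], [0, 0, 0.0933], 0.4], [[0, 0, 0], [0, 0, 0.14], 0.4], [[0, 0, 0], [0, 0, 0.17], 0.4], [[0, 0, 0], [0, 0, 0.18], 0.4]]'

```text
clock: 11.92
tool_pos: [533.7, 76.0, 180.4]
eef_rot: [-3.14, -0.002, -0.198]
wrist_force: [0.2, 0.7, -1.4]
width: 0.472
gripper_force: 40.5
```

Call:
jog_arm --deltas '[[[0, 0, 0], [0, 0, 0], 0.4], [[0, 0, 0], [0, 0, 0], 0.4], [[0, 0, 0], [0, 0, 0], 0.4], [[0, 0, 0], [0, 0, 0], 0.4], [[0, 0, 0], [0, 0, 0], 0.4]]'

```text
clock: 12.33
tool_pos: [532.4, 75.8, 177.8]
eef_rot: [3.141, 0.001, -0.198]
wrist_force: [-0.3, 0.5, -1.4]
width: 0.474
gripper_force: 40.5
```

Run:
```python
from plant import r,eyes
import cv2,numpy as np
print(r.sense()["tool_pos"],r.sense()["width"])
a=eyes.capture("side")["frame"][100:240,210:350];b=eyes.capture("wrist")["frame"]
o=np.zeros((400,800,3),np.uint8);o[:,:400]=cv2.resize(a,(400,400),interpolation=2);o[:300,400:]=cv2.resize(b,(400,300));cv2.imwrite("pics/f.png",o)
```

```text
[532.35728095  75.76131818 177.78890318] 0.4744613268263422
```

View pics/f.png

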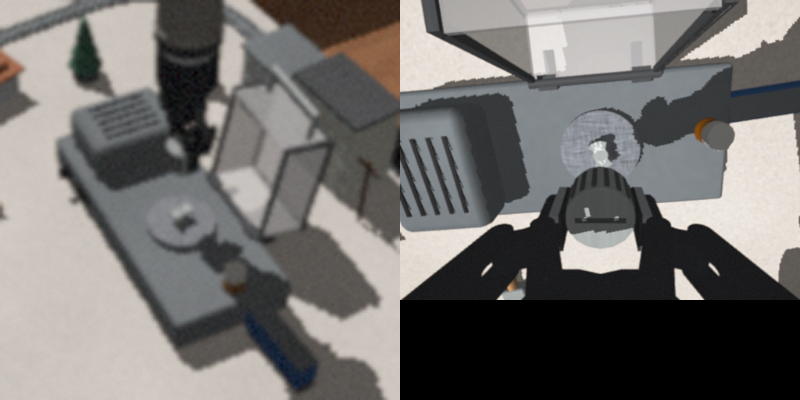

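The cap is held upright above the bare spindle (wrist crop about (600,210)). The guard is open, and the jar and wagon stand where they were.

```bash
python3 -c "
from plant import ticket
print(ticket.close_job())"
```

```text
the job is handed in; nothing more can be done
None
```

The end state is as asked: guard open on its stop, left-hand-threaded cap unscrewed and held upright about 10 cm above its seat. However, the run may still be judged failed, because the wrist force read about 195 N (limit 120 N) for a moment while I lowered the gripper onto the guard handle.

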